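# Lock the work positioner with its cross pin

### The job

Lock the work positioner: take the longer of the two steel pins out of the wooden pin block and stand it in the hole on top of the grey bearing block, then swing the ball lever by feel until the hidden cross-hole of the shaft comes under the pin and the pin drops into it, and press the pin fully home so that its head sits on the block. Leave the short pin and the things lying round about where they are, and let go of everything.

Things in the scene. Friction and masses are not known exactly. Their poses are not given: they have to be found in the camera images.
- long_pin_mid (a point): Long steel pin standing in one of the two holes of the pin block (either): round shank 12 mm in diameter, 84 mm long, chamfered foot; above it a dark knurled round head 26 mm in diameter, 34 mm tall; 0.12 kg. The point is the pin's centre on its axis: 59 mm above the foot, 25 mm below the underside of the head, 59 mm below its top. z runs along the pin towards the head.
- short_pin_mid (a point): Short pin, the same but with a shank of only 56 mm (90 mm in all); it is not wanted and stays in the pin block. The point is its centre on its axis, 45 mm above its foot.
- pin_block: Fixed wooden block, 56 mm (x) by 130 mm (y) by 50 mm tall, origin at the centre of its underside. Two upright holes, 14 mm wide and 40 mm deep, at 36 mm either side of its centre along its y; a pin stands in each.
- positioner: Work positioner, fixed: grey bearing block 66 mm (x) by 60 mm (y), top 106 mm above the bench, on a dark foot plate; origin at the centre of its underside. A horizontal shaft, 44 mm in diameter, runs through it along y, with the lever at -y and a round faceplate at +y. The shaft's cross-hole, 14.5 mm wide, is hidden in the block.
- bore_mouth (a point): Mouth of the upright hole in the middle of the block's top; z up, x and y as the block's. 13.8 mm wide, 2 mm chamfer. The shaft lies 22 mm below: the long pin put in stands loosely on it, head about 62 mm above the block.
- shaft_centre (a point): Fixed point on the shaft's axis under the hole, 44 mm below its mouth. With the cross-hole upright here within about 0.05 rad, the pin falls by itself through the shaft on to a spring catch, its head then about 15 mm above the block, and the lever can hardly turn. Pressing the head with 5 to 20 N takes the foot past the catch, until the head meets the block.
- lever_axis (a point): Fixed point on the shaft's axis, 62 mm above the bench, about which the lever turns, 95 mm beside the hole along the block's -y. Axes as the block's.
- lever_knob (a point): Centre of the black ball, 30 mm wide, at the end of the lever (12 mm rod), 140 mm from the shaft's axis. It swings square to the shaft, 0.66 rad from upright to -x or +x of the block, takes about 2 N and stays where left. It starts leaning to -x; the cross-hole comes upright at an unseen lever angle, new each time, between 0.1 rad to -x and 0.55 rad to +x of upright.
- bezel_cup: Round grey casting cup, 56 mm wide, 18 mm tall, a bystander; origin at the centre of its underside.
- brick: Small fire brick, 100 x 43 x 27 mm, lying behind the positioner, a bystander; origin at the centre of its underside.
- caliper: Caliper, 58 x 205 x 14 mm, lying to the right of the positioner, a bystander; origin at the centre of its underside.

How it is judged (in metres and radians):
On the way, in this order (a step that is already met when the one before it is completed fails the run):
1. the long pin stands in the hole of the bearing block, on the shaft (horizontal distance between long_pin_mid and bore_mouth below 0.009 m and z of long_pin_mid in the frame of bore_mouth below 0.045 m and contact force between long_pin and the fingers below 0.1 N), for 0.1 s.
2. the pin has dropped into the shaft's cross-hole (horizontal distance between long_pin_mid and bore_mouth below 0.006 m and z of long_pin_mid in the frame of bore_mouth below 0.008 m).
At the end, for the whole second after the job is handed in: The long pin is through block and shaft with its head within 3 mm of the block's top, upright within 0.1 rad and within 4 mm of the hole's centre, at rest; the short pin is within 20 mm of where it stood (horizontal distance between long_pin_mid and bore_mouth below 0.004 m and z of long_pin_mid in the frame of bore_mouth below -0.022 m and angle between long_pin_mid's own z axis and vertical below 0.1 rad and linear speed of long_pin below 0.02 m/s and distance of short_pin_mid from where it was at the start of the episode below 0.02 m); the robot touches nothing.
It fails at once if the casting cup, brick or caliper is moved more than 30 mm (distance of any of bezel_cup, brick, caliper from where it was at the start of the episode above 0.03 m).
It fails at once if the short pin is taken out of the pin block (distance of short_pin_mid from where it was at the start of the episode above 0.035 m).
It also fails if it takes over 72 s, if anything falls off the work surface, if the arm or the gripper's body presses on something with over 40 N, if the wrist force passes 120 N, or if a joint passes its speed limit or range.

### The arm

A 6-joint arm with a two-finger parallel gripper is mounted at the origin on a cart in front of the work surface, level with it; the furniture and walls round the work are solid. World frame = base frame: x ahead of the robot, y to its left, z up, the work surface at z = 0. Lengths are in mm, angles in rad, forces in N, time in s.
With the tool pointing down it reaches from about 350 to 875 mm from the base axis. Payload 4.2 kg.
Tool frame: the origin (TCP) lies between the finger pads; the fingertips stand 11 mm ahead of it and the grasp point (between the pads) lies 8 mm behind it; z points along the fingers, y is the direction in which the jaws open and shut (so a half turn about z gives the same grasp; the last joint's range is limited). The gripper opens to 85 mm and grips with 20 to 120 N. Pads are 22 mm wide; open, the fingers measure 114 mm over their backs; the gripper's body (76 mm by 85 mm) begins 54 mm behind the grasp point. The pads swing forward as they close: fully open they stand 13 mm farther back than shut.
Start: joints at [-0.941, 0.385, 0.008, 0, -1.194, -0.259], TCP at [226.49, -582.496, 242.312] pointing down, gripper open.
Joint ranges: [-3.14, 3.14], [-1.21, 2.06], [-1.07, 1.41], [-3.16, 2.05], [-2.99, -0.16], [-3.1, 3.1]. Speed limits (rad/s): [2.79, 2.79, 3.14, 3.14, 3.14, 3.14].

### API

Orientations are given as a unit quaternion [x, y, z, w].
In Python, from bench import * gives the robot as it stands.
- The arm moves only by the tool servo_tool, never from a script. Its argument "rows" is a list of rows, each a list of 7 numbers: the opening, from 0 (shut) to 1 (fully open), then the shift along the tool's x, y, z in cm, then the turn, a rotation vector about the tool's x, y, z in degrees. A call has 1 to 12 rows; each row shifts and turns the commanded pose from where the row before left it, along the tool's axes as they then stand; what a row does not reach is not made up. A row lasts 1/10 s, in which the tool goes at most 50 mm and 8.59 degrees, less where a joint would pass 70% of its speed; a pose out of reach is approached as far as the arm can. A call is refused whole if a number of a shift passes 5 or a number of a turn 8.59, either way. A call with a gripper value outside its range is refused whole. The fingers move at their own pace and stop on an object; the grip force is fixed at half the most. Time passes only in rows, so rows that do not move let the fingers close. It gives the time, the measured TCP pose, the force and the opening at its end, in the units of the state.
- read_state(): the state, without advancing time (a new reading comes with each control period).
- get_image(name): name is "scene" or "top"; returns a dict with "image" (384x512x3 uint8, red, green, blue), "mtx" (3x3 intrinsics, pixels), "extrinsics" (4x4, takes a point from camera to world coordinates). Camera axes: x right, y up, looking along -z (the intrinsics and any distortion apply to the point x, -y, -z); pixel columns grow to the right and rows downward; lengths in mm; the calibration is good to about 2 mm. A picture is of the moment at which its call begins. There is no depth.
- job_done(): hands the job in, once; it reports no verdict.
The state is a dict: "clock": time; "joints": joint angles; "joint_vel": joint speeds; "joint_efforts": joint torques, N m; "position": TCP position; "ee_rot": TCP orientation; "contact_force": force on the tool from outside, world axes, zero at the start; "wrist_torque": the same for the moment, N m; "gripper_width": finger opening in mm.
Only numpy, scipy, OpenCV 4.12 (cv2) and the standard library are available. Lean on these libraries where they do the work, as an engineer would, in place of code of your own. Each camera call takes 0.05 s, during which the arm holds its last target. There are 200 camera calls.

## Working session

There is one attempt and no reset: what is moved stays moved. The work goes in short steps, Python scripts to look and compute and a tool call to move; the robot and the scene stay as the last step left them, time stands still between calls to the robot, and variables do not carry over. Pictures are saved under pics/ and viewed, about 8 in all and at most 12, crops included, and the job is handed in when it is done.

Besides the shell and the picture viewer there is one more tool, called after "Request:" in YAML: its name, and indented under it one key for each argument. servo_tool: Moves the arm, as the interface text tells. Its arguments: {"type":"object","properties":{"rows":{"type":"array","items":{"type":"array","items":{"type":"number"}}}},"required":["rows"]}

```bash
mkdir -p pics
python3 - <<'E'
from bench import *
import cv2,numpy as np
for n in("scene","top"):
    d=get_image(n); cv2.imwrite(f"pics/{n}0.png",d["image"][:,:,::-1]); print(n,np.round(d["mtx"],1).tolist(),np.round(d["extrinsics"],3).tolist(),[k for k in d])
s=read_state();print(s)
E
```

```text
scene [[367.8, 0.0, 258.6], [0.0, 367.8, 198.3], [0.0, 0.0, 1.0]] [[-0.507, 0.51, -0.695, -105.467], [-0.862, -0.288, 0.417, 434.996], [0.013, 0.811, 0.585, 696.405], [0.0, 0.0, 0.0, 1.0]] ['image', 'mtx', 'extrinsics']
top [[429.9, 0.0, 252.0], [0.0, 429.9, 195.6], [0.0, 0.0, 1.0]] [[0.015, 0.994, -0.105, 428.55], [-1.0, 0.015, 0.005, 42.416], [0.007, 0.105, 0.994, 1313.767], [0.0, 0.0, 0.0, 1.0]] ['image', 'mtx', 'extrinsics']
{'clock': 0.1, 'joints': array([-9.41409931e-01,  3.85494303e-01,  6.74341025e-03, -4.31750566e-04,
       -1.19401625e+00, -2.58611732e-01]), 'joint_vel': array([ 1.80273500e-03, -1.53169377e-03,  2.50655250e-03, -1.39146786e-04,
        5.51623812e-04, -1.42450474e-05]), 'joint_efforts': array([ 2.10955095e-04, -3.93318486e+01,  1.88928455e+01,  4.19793025e+00,
       -2.60156878e-03,  1.06824390e-05]), 'position': array([ 226.29598224, -582.04486847,  241.31513538]), 'ee_rot': array([-1.84248889e-01,  9.82879105e-01,  9.76055179e-04, -2.42086938e-04]), 'contact_force': array([ 0.47721193, -1.19125697, -0.70989854]), 'wrist_torque': array([-0.01201105, -0.02926593, -0.01588807]), 'gripper_width': 85.29017036325709}
```

View pics/scene0.png

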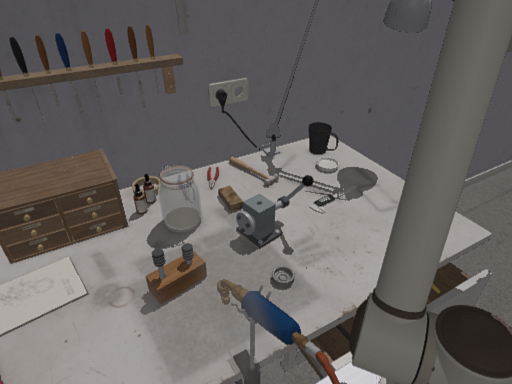

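View pics/top0.png

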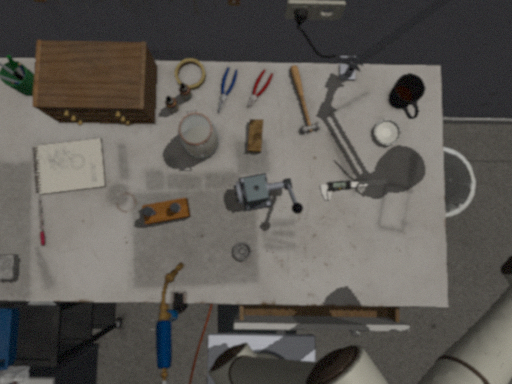

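The scene view shows the pin block at about (177,275), with the taller pin on the left at (158,258). The positioner is at (258,217), with its knob at (308,181). In the top view the pin block is at (165,210), the positioner at (254,190) and the knob at (297,208).

Run:
```python
import cv2,numpy as np
a=cv2.imread("pics/scene0.png")[165:305,140:330]; b=cv2.imread("pics/top0.png")[165:235,130:310]
a=cv2.resize(a,None,fx=3,fy=3,interpolation=cv2.INTER_CUBIC)
b=cv2.resize(b,None,fx=4.4,fy=4.4,interpolation=cv2.INTER_CUBIC)
cv2.imwrite("pics/a.png",a);cv2.imwrite("pics/b.png",b);print(a.shape,b.shape)
```

```text
(420, 570, 3) (308, 792, 3)
```

View pics/a.png

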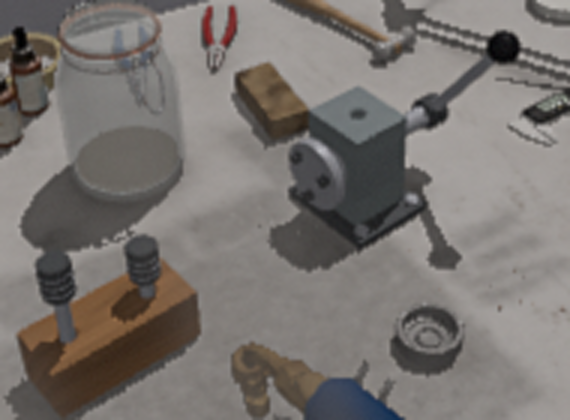

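View pics/b.png

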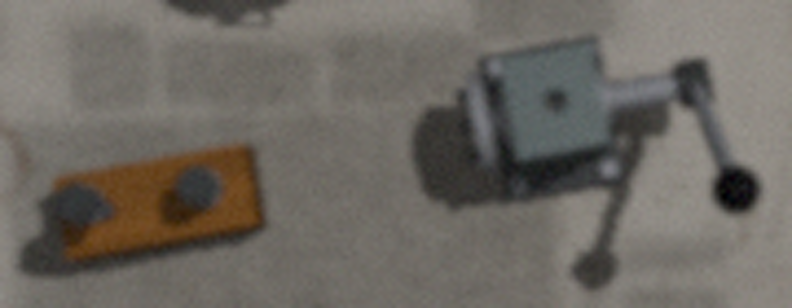

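The crops show the long pin on the left: head top at (53,259) in crop a, and head at (80,203) in crop b. The bore is at (358,114) in a and (557,99) in b, and the knob at (503,46) in a and (736,189) in b.

```bash
cat > h.py <<'E'
from bench import *
import cv2,numpy as np
from scipy.spatial.transform import Rotation as R
def ray(d,u,v):
    K=d["mtx"];E=d["extrinsics"]
    p=np.linalg.solve(K,[u,v,1.]);dr=E[:3,:3]@[p[0],-p[1],-p[2]]
    return E[:3,3],dr
def onz(d,u,v,z):
    o,r=ray(d,u,v);return o+r*(z-o[2])/r[2]
def tri(d1,p1,d2,p2):
    o1,r1=ray(d1,*p1);o2,r2=ray(d2,*p2)
    s=np.linalg.lstsq(np.c_[r1,-r2],o2-o1,rcond=None)[0]
    a,b=o1+r1*s[0],o2+r2*s[1];return (a+b)/2,np.linalg.norm(a-b)
def proj(d,P):
    E=np.linalg.inv(d["extrinsics"]);c=E[:3,:3]@np.asarray(P,float)+E[:3,3]
    q=d["mtx"]@[c[0],-c[1],-c[2]];return q[:2]/q[2]
def dark(d,u,v,r,th):
    "weighted centroid of pixels darker than th near (u,v)"
    g=cv2.cvtColor(d["image"],cv2.COLOR_RGB2GRAY).astype(float)
    yy,xx=np.mgrid[:384,:512];m=((xx-u)**2+(yy-v)**2<r*r)
    w=np.clip(th-g,0,None)*m
    return np.array([(w*xx).sum(),(w*yy).sum()])/max(w.sum(),1e-9)
E
python3 - <<'E'
from h import *
s=get_image("scene");t=get_image("top")
np.set_printoptions(precision=1,suppress=True)
ca=lambda x,y:(140+(x+.5)/3-.5,165+(y+.5)/3-.5)
cb=lambda x,y:(130+(x+.5)/4.4-.5,165+(y+.5)/4.4-.5)
gs=cv2.cvtColor(s["image"],cv2.COLOR_RGB2GRAY);gt=cv2.cvtColor(t["image"],cv2.COLOR_RGB2GRAY)
bs=ca(358,114);bt=cb(557,99)
i=lambda p:(int(round(p[0])),int(round(p[1])))
x,y=i(bs);print(gs[y-4:y+5,x-5:x+6]);x,y=i(bt);print(gt[y-4:y+5,x-4:x+5])
print("bore man",onz(s,*bs,106),onz(t,*bt,106))
ks=dark(s,*ca(503,46),7,50);kt=dark(t,*cb(736,189),7,50);print("knob",ks,kt,tri(s,ks,t,kt))
# block top corners (orange mask, top view)
hsv=cv2.cvtColor(t["image"],cv2.COLOR_RGB2HSV);m=cv2.inRange(hsv,(5,110,50),(22,255,255))
m[:190]=0;m[230:]=0;m[:,:130]=0;m[:,200:]=0
c=np.concatenate(cv2.findContours(m,cv2.RETR_EXTERNAL,cv2.CHAIN_APPROX_NONE)[0])
q=cv2.boxPoints(cv2.minAreaRect(c));P=np.array([onz(t,*p,50) for p in q]);print("blk",P,P.mean(0),np.linalg.norm(P[0]-P[1]),np.linalg.norm(P[1]-P[2]))
# heads top view
for nm,p,h in(("long",cb(80,203),128),("short",cb(197,187),100)):print(nm,"top",onz(t,*p,h-4))
for nm,p,h in(("long",ca(53,259),128),("short",ca(143,244),100)):print(nm,"scene",onz(s,*p,h))
# positioner top corners
for p in((483,50),(599,38),(612,150),(520,166)):print("top cor",onz(t,*cb(*p),106))
for p in((309,105),(357,88),(406,127),(350,146)):print("sc cor",onz(s,*ca(*p),106))
E
```

```text
[[117 118 118 119 120 120 118 119 117 118 117]
 [119 119 119 117 115 114 115 117 118 119 118]
 [116 119 116 106  92  88  91 104 115 119 119]
 [117 119 106  79  63  59  64  76 104 117 118]
 [117 118 104  68  61  60  63  77 110 117 120]
 [118 118 114  91  88  80  86 101 119 120 120]
 [117 118 120 118 119 118 118 119 118 118 118]
 [118 118 118 118 119 118 119 119 118 118 117]
 [119 117 117 118 117 118 117 117 117 117 118]]
[[ 98  95 100 100  99  98 100 102 102]
 [ 98  96  92  89  92  92  96  98  97]
 [ 95  95  80  75  73  77  89  97  95]
 [ 94  87  69  55  49  65  74  89  99]
 [ 92  79  67  52  51  58  72  88  93]
 [ 94  82  68  60  60  61  75  85  96]
 [ 97  88  85  72  66  71  78  89  95]
 [ 98  96  96  84  76  85  91  97 102]
 [ 98  95  94  97  93  94  98  99 103]]
bore man [577.9  23.1 106. ] [580.7  24.7 106. ]
knob [307.3 180.8] [296.6 207.7] (array([517.4, -83.5, 176.9]), np.float64(3.240906167966613))
blk [[528.3 362.   50. ]
 [555.  230.   50. ]
 [497.9 217.7  50. ]
 [471.4 349.1  50. ]] [513.2 289.7  50. ] 134.71258446868976 58.45254189857475
long top [507.8 324.2 124. ]
short top [521.2 255.9  96. ]
long scene [508.8 322.9 128. ]
short scene [520.6 251.5 100. ]
top cor [611.8  72.9 106. ]
top cor [620.8  -1.8 106. ]
top cor [548.2 -11.  106. ]
top cor [537.   47.9 106. ]
sc cor [611.7  54.9 106. ]
sc cor [613.4   3.3 106. ]
sc cor [540.3  -4.1 106. ]
sc cor [541.3  52.7 106. ]
```

Request:
servo_tool:
  rows:
    - [0.6,-2.95,3.72,0,0,0,0]
    - [0.6,-2.95,3.72,0,0,0,0]
    - [0.6,-2.95,3.72,0,0,0,0]
    - [0.6,-2.95,3.72,0,0,0,0]
    - [0.6,-2.95,3.72,0,0,0,0]
    - [0.6,-2.95,3.72,0,0,0,0]
    - [0.6,-2.95,3.72,0,0,0,0]
    - [0.6,-2.95,3.72,0,0,0,0]
    - [0.6,-2.95,3.72,0,0,0,0]
    - [0.6,-2.95,3.72,0,0,0,0]

```text
clock: 1.2
position: [366.6, -127.0, 242.6]
ee_rot: [-0.184, 0.983, -0.0, 0.001]
contact_force: [1.6, -1.1, 0.0]
gripper_width: 51.2
```

Request:
servo_tool:
  rows:
    - [0.6,-2.95,3.72,0,0,0,0]
    - [0.6,-2.95,3.72,0,0,0,0]
    - [0.6,-2.95,3.72,0,0,0,0]
    - [0.6,-2.95,3.72,0,0,0,0]
    - [0.6,-2.95,3.72,0,0,0,0]
    - [0.6,-2.95,3.72,0,0,0,0]
    - [0.6,-2.95,3.72,0,0,0,0]
    - [0.6,-2.95,3.72,0,0,0,0]
    - [0.6,-2.95,3.72,0,0,0,0]
    - [0.6,0,0,0,0,0,0]
    - [0.6,0,0,0,0,0,0]

```text
clock: 2.3
position: [492.5, 280.2, 241.3]
ee_rot: [-0.185, 0.983, -0.0, -0.001]
contact_force: [0.4, -0.3, 0.7]
gripper_width: 51.2
```

Request:
servo_tool:
  rows:
    - [0.6,-3.0,3.6,3,0,0,0]
    - [0.6,0,0,4,0,0,0]
    - [0.6,0,0,0,0,0,0]
    - [0.6,0,0,0,0,0,0]

```text
clock: 2.7
position: [506.1, 318.0, 175.8]
ee_rot: [-0.184, 0.983, -0.001, -0.0]
contact_force: [0.1, 0.5, 0.3]
gripper_width: 51.3
```

Run:
```python
from h import *
np.set_printoptions(precision=1,suppress=True)
print(read_state()["position"])
s=get_image("scene");t=get_image("top")
b=dark(s,259,203,5,112);c=dark(t,256.2,187.2,5,88);print("bore",onz(s,*b,106),onz(t,*c,106))
cb=lambda x,y:(130+(x+.5)/4.4-.5,165+(y+.5)/4.4-.5)
ca=lambda x,y:(140+(x+.5)/3-.5,165+(y+.5)/3-.5)
print("hub tri",tri(s,ca(430,111),t,cb(690,84)))
hsv=cv2.cvtColor(t["image"],cv2.COLOR_RGB2HSV);x,y=256,182
print(hsv[180:184,250:254].reshape(-1,3)[:4],hsv[160:162,262:264].reshape(-1,3)[:2])
o=s["image"][190:310,130:290,::-1].copy()
cv2.imwrite("pics/c.png",cv2.resize(o,None,fx=4,fy=4,interpolation=cv2.INTER_CUBIC))
```

```text
[506.1 318.  175.8]
bore [578.3  23.  106. ] [580.5  25.5 106. ]
hub tri (array([595.8, -66.1,  65.8]), np.float64(4.618862813066706))
[[ 93  25 104]
 [ 90  28 101]
 [ 99  24 105]
 [ 90  15 102]] [[ 22  25 111]
 [ 30  20 112]]
```

View pics/c.png

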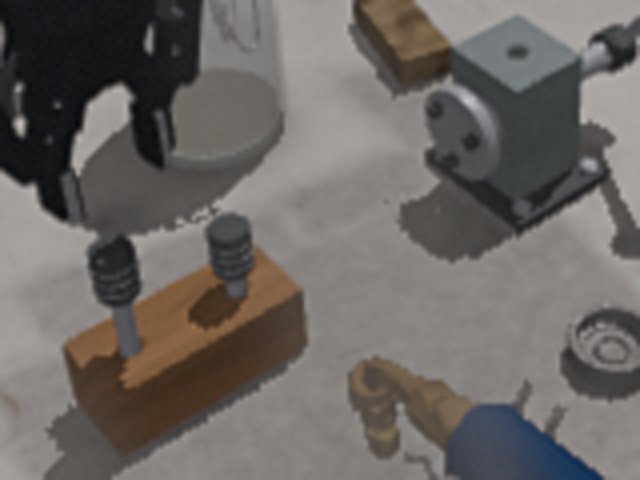

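The open jaws are centred above the long pin (head at (115,270) in the crop) and the short pin is clear at (230,245). Next: fine shift, descend, grip.

Request:
servo_tool:
  rows:
    - [0.6,-0.36,0.54,1.0,0,0,0]
    - [0.6,0,0,2,0,0,0]
    - [0.6,0,0,2,0,0,0]
    - [0.6,0,0,2.0,0,0,0]
    - [0.6,0,0,0,0,0,0]
    - [0.6,0,0,0,0,0,0]

```text
clock: 3.4
position: [508.1, 326.0, 106.2]
ee_rot: [-0.184, 0.983, 0.0, 0.001]
contact_force: [1.0, 0.1, 0.9]
gripper_width: 51.5
```

Request:
servo_tool:
  rows:
    - [0,0,0,0,0,0,0]
    - [0,0,0,0,0,0,0]
    - [0,0,0,0,0,0,0]
    - [0,0,0,0,0,0,0]
    - [0,0,0,0,0,0,0]
    - [0,0,0,0,0,0,0]
    - [0,0,0,0,0,0,0]

```text
clock: 4.1
position: [508.4, 326.3, 107.1]
ee_rot: [-0.185, 0.983, 0.001, 0.001]
contact_force: [-0.6, -0.1, 5.9]
gripper_width: 24.5
```

Request:
servo_tool:
  rows:
    - [0,0,0,-1,0,0,0]
    - [0,0,0,-2,0,0,0]
    - [0,0,0,-3,0,0,0]
    - [0,0,0,-4,0,0,0]
    - [0,0,0,-4,0,0,0]
    - [0,0,0,0,0,0,0]
    - [0,0,0,0,0,0,0]
    - [0,0,0,0,0,0,0]

```text
clock: 4.9
position: [506.6, 324.9, 243.7]
ee_rot: [-0.184, 0.983, -0.001, -0.002]
contact_force: [0.2, -1.2, -1.0]
gripper_width: 24.6
```

Run:
```python
from h import *
print(read_state()["contact_force"])
s=get_image("scene")
o=s["image"][150:300,100:300,::-1].copy()
cv2.imwrite("pics/d.png",cv2.resize(o,None,fx=4,fy=4,interpolation=cv2.INTER_CUBIC))
p=read_state()["position"]
for dz in(-98,-19):print((proj(s,p+[0,0,dz])-[100,150]+.5)*4-.5)
```

```text
[ 0.19498137 -1.16267791 -0.97192158]
[223.70194394 385.69509022]
[200.16880901 271.46515063]
```

View pics/d.png

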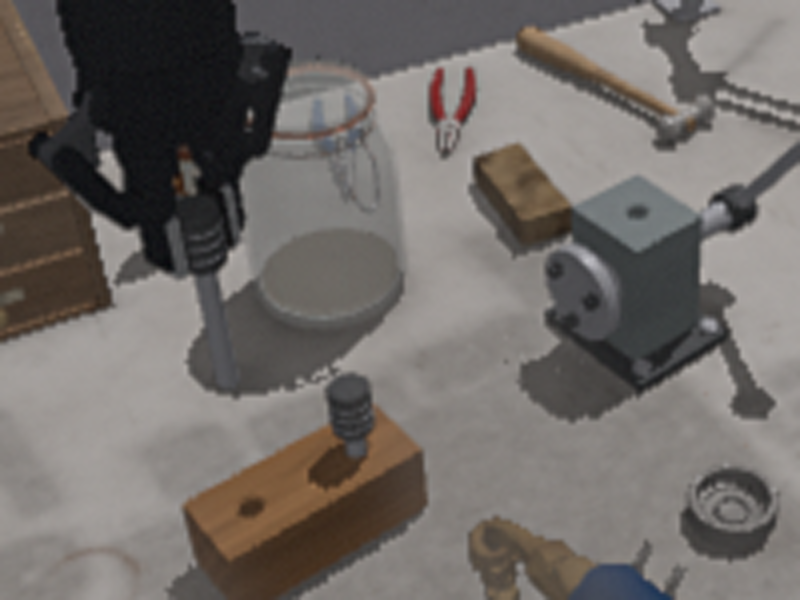

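The long pin is held upright with its foot at about (228,388) in the crop. The short pin is untouched at (350,400).

Request:
servo_tool:
  rows:
    - [0,0.26,-1.9,0,0,0,0]
    - [0,0.52,-3.84,0,0,0,0]
    - [0,0.52,-3.84,0,0,0,0]
    - [0,0.52,-3.84,0,0,0,0]
    - [0,0.52,-3.84,0,0,0,0]
    - [0,0.52,-3.84,0,0,0,0]
    - [0,0.52,-3.84,0,0,0,0]
    - [0,0.52,-3.84,0,0,0,0]
    - [0,0.26,-1.9,0,0,0,0]
    - [0,0,0,0,0,0,0]
    - [0,0,0,0,0,0,0]
    - [0,0,0,0,0,0,0]

```text
clock: 6.15
position: [579.6, 25.0, 244.8]
ee_rot: [-0.185, 0.983, 0.0, -0.001]
contact_force: [0.2, 0.2, -0.7]
gripper_width: 24.2
```

Run:
```python
from h import *
s=get_image("scene");p=read_state()["position"];print(p,read_state()["ee_rot"])
x0,y0=225,150
o=s["image"][y0:y0+75,x0:x0+75,::-1].copy()
cv2.imwrite("pics/e.png",cv2.resize(o,None,fx=8,fy=8,interpolation=cv2.INTER_CUBIC))
f=lambda P:(proj(s,P)-[x0,y0]+.5)*8-.5
print("foot",f(p+[0,0,-96.5]),"neck",f(p-[0,0,12.5]),"bore",f([579.5,24.3,106]))
```

```text
[579.66316278  25.29542803 245.01589556] [-1.84859235e-01  9.82764938e-01  1.93530010e-05 -3.72191296e-04]
foot [268.74343799 320.19068654] neck [271.93685628  98.33335099] bore [270.03632784 423.49400571]
```

View pics/e.png

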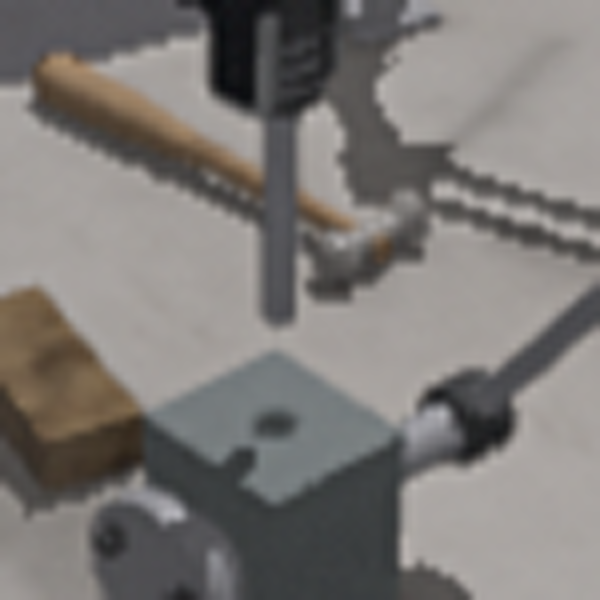

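The pin's shank is at x≈279 in the crop and the bore at (275,423), while the projection put the pin at 269 and the bore at 270. So the pin sits about 1.5 mm to camera right. I correct for that and go down by feel.

Request:
servo_tool:
  rows:
    - [0,-0.12,0.09,1,0,0,0]
    - [0,0,0,1.5,0,0,0]
    - [0,0,0,1,0,0,0]
    - [0,0,0,0.4,0,0,0]
    - [0,0,0,0.3,0,0,0]
    - [0,0,0,0.3,0,0,0]
    - [0,0,0,0.2,0,0,0]
    - [0,0,0,0,0,0,0]

```text
clock: 7.0
position: [580.8, 25.8, 198.4]
ee_rot: [-0.184, 0.983, 0.0, 0.0]
contact_force: [0.0, 0.8, -1.4]
gripper_width: 24.0
```

Request:
servo_tool:
  rows:
    - [0,0,0,0.4,0,0,0]
    - [0,0,0,0.4,0,0,0]
    - [0,0,0,0.3,0,0,0]
    - [0,0,0,0.2,0,0,0]
    - [0,0,0,0,0,0,0]

```text
clock: 7.5
position: [580.6, 25.8, 184.9]
ee_rot: [-0.184, 0.983, -0.0, -0.0]
contact_force: [0.1, 0.4, -1.4]
gripper_width: 24.3
```

Request:
servo_tool:
  rows:
    - [0,0,0,0.2,0,0,0]
    - [0.6,0,0,0,0,0,0]
    - [0.6,0,0,0,0,0,0]
    - [0.6,0,0,0,0,0,0]
    - [0.6,0,0,0,0,0,0]
    - [0.6,0,0,0,0,0,0]

```text
clock: 8.1
position: [580.9, 25.9, 183.5]
ee_rot: [-0.184, 0.983, -0.0, 0.0]
contact_force: [-0.7, -0.1, -0.3]
gripper_width: 51.3
```

Request:
servo_tool:
  rows:
    - [0.6,0,0,-2,0,0,0]
    - [0.6,0,0,-4,0,0,0]
    - [0.6,0,0,-4,0,0,0]
    - [0.6,0,0,0,0,0,0]
    - [0.6,0,0,0,0,0,0]

```text
clock: 8.6
position: [581.0, 26.1, 284.5]
ee_rot: [-0.184, 0.983, 0.0, 0.001]
contact_force: [-0.0, -0.4, -0.0]
gripper_width: 50.9
```

Run:
```python
from h import *
s=get_image("scene");p=read_state()["position"];print(p)
x0,y0=225,130
o=s["image"][y0:y0+95,x0:x0+105,::-1].copy()
cv2.imwrite("pics/f.png",cv2.resize(o,None,fx=6,fy=6,interpolation=cv2.INTER_CUBIC))
f=lambda P:(proj(s,P)-[x0,y0]+.5)*6-.5
for z in(168,202):print(z,f([579.5,24.3,z]))
```

```text
[580.33213754  25.94763805 282.95278441]
168 [204.13648624 322.50484871]
202 [205.14455011 255.66409889]
```

View pics/f.png

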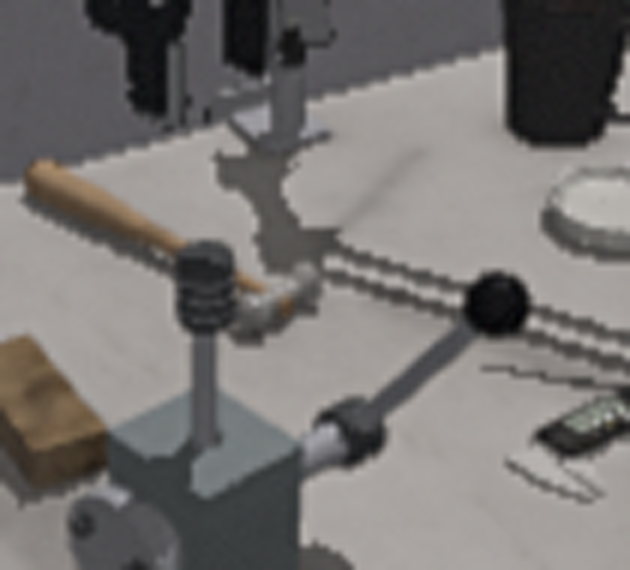

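The pin stands upright in the bore, head top at (205,255), and the knob is unmoved at (497,303). Next I take the shut fingers to the −x side of the knob.

Request:
servo_tool:
  rows:
    - [0,1.9,-0.85,0,0,0,0]
    - [0,3.88,-1.69,0,0,0,0]
    - [0,3.88,-1.69,0,0,0,0]
    - [0,3.88,-1.69,0,0,0,0]
    - [0,1.9,-0.85,0,0,0,0]
    - [0,0,0,0,0,0,5.3]
    - [0,0,0,0,0,0,5.4]
    - [0,0,0,3,0,0,0]
    - [0,0,0,3,0,0,0]
    - [0,0,0,3,0,0,0]
    - [0,0,0,1.5,0,0,0]
    - [0,0,0,0,0,0,0]

```text
clock: 9.85
position: [459.5, -93.2, 175.1]
ee_rot: [-0.092, 0.996, 0.0, -0.004]
contact_force: [-0.7, 0.4, 0.4]
gripper_width: -0.1
```

Request:
servo_tool:
  rows:
    - [0,-2,0,-0.2,0,0,0]
    - [0,-1,0,0,0,0,0]
    - [0,-1,0,0,0,0,0]
    - [0,-1,0,0,0,0,0]
    - [0,-1,0,0,0,0,0]
    - [0,-1,0,0,0,0,0]
    - [0,-0.5,0,0,0,0,0]
    - [0,-0.5,0,0,0,0,0]
    - [0,-0.5,0,0,0,0,0]

```text
clock: 10.75
position: [545.3, -77.5, 180.4]
ee_rot: [-0.092, 0.996, 0.0, 0.0]
contact_force: [-2.3, 0.2, 2.4]
gripper_width: 0.1
```

Request:
servo_tool:
  rows:
    - [0,-0.3,0,0,0,0,0]
    - [0,-0.3,0,0,0,0,0]
    - [0,-0.3,0,0,0,0,0]
    - [0,-0.3,0,0,0,0,0]
    - [0,-0.3,0,0,0,0,0]

```text
clock: 11.25
position: [560.0, -74.8, 180.4]
ee_rot: [-0.092, 0.996, 0.0, 0.0]
contact_force: [-3.0, -0.2, 1.5]
gripper_width: 0.2
```

Request:
servo_tool:
  rows:
    - [0,-0.3,0,0,0,0,0]
    - [0,-0.3,0,0,0,0,0]
    - [0,-0.3,0,0,0,0,0]
    - [0,-0.3,0,0,0,0,0]

```text
clock: 11.65
position: [571.8, -72.6, 180.3]
ee_rot: [-0.092, 0.996, 0.0, 0.0]
contact_force: [-2.4, -0.6, 1.2]
gripper_width: -0.3
```

Request:
servo_tool:
  rows:
    - [0,-0.3,0,0,0,0,0]
    - [0,-0.3,0,0,0,0,0]
    - [0,-0.3,0,0,0,0,0]
    - [0,-0.3,0,0,0,0,0]

```text
clock: 12.05
position: [582.6, -70.5, 180.4]
ee_rot: [-0.092, 0.996, -0.0, -0.001]
contact_force: [-5.6, -0.1, 5.2]
gripper_width: -0.0
```

```bash
cat >> h.py <<'E'
def pinhead(d):
    "row of the head's top edge in the scene view: first dark row in the pin's column"
    g=cv2.cvtColor(d["image"],cv2.COLOR_RGB2GRAY);c=g[160:215,257:261].mean(1)
    return c.astype(int)
E
python3 - <<'E'
from h import *
print(pinhead(get_image("scene")))
E
```

```text
[168 168 168 167 165 164 165 164 164 161 157 150 131  99  82  93 105  87
  92 134 159 160 160 161 157 121  72  71  73  63  43  37  48  66  45  56
  47  46  59  39  56  86  87  85  78  63  63  64  62  63  64  63  63  63
  63]
```

The head's top edge dropped from about row 171 to row 186 (≈47 mm), so the pin is in the cross-hole. Next I back off the lever and go over the pin head.

Request:
servo_tool:
  rows:
    - [0,1.5,0,0,0,0,0]
    - [0,1.5,0,0,0,0,0]
    - [0,0,0,-4,0,0,0]
    - [0,0,0,-4,0,0,0]
    - [0,0,0,-2,0,0,0]
    - [0,-1.15,2.38,0,0,0,0]
    - [0,-1.15,2.38,0,0,0,0]
    - [0,-1.15,2.38,0,0,0,0]
    - [0,-1.15,2.38,0,0,0,0]
    - [0,0,0,0,0,0,0]
    - [0,0,0,0,0,0,0]

```text
clock: 13.2
position: [582.3, 26.7, 280.1]
ee_rot: [-0.092, 0.996, 0.0, 0.0]
contact_force: [0.2, 0.2, -0.1]
gripper_width: 0.1
```

Run:
```python
from h import *
s=get_image("scene");p=read_state()["position"];print(p)
x0,y0=225,130
o=s["image"][y0:y0+95,x0:x0+105,::-1].copy()
cv2.imwrite("pics/g.png",cv2.resize(o,None,fx=6,fy=6,interpolation=cv2.INTER_CUBIC))
f=lambda P:(proj(s,P)-[x0,y0]+.5)*6-.5
for z in(121,155):print(z,f([579.5,24.3,z]))
```

```text
[582.01073205  26.0607412  280.22195266]
121 [202.81009556 410.45259638]
155 [203.76204291 347.33271261]
```

View pics/g.png

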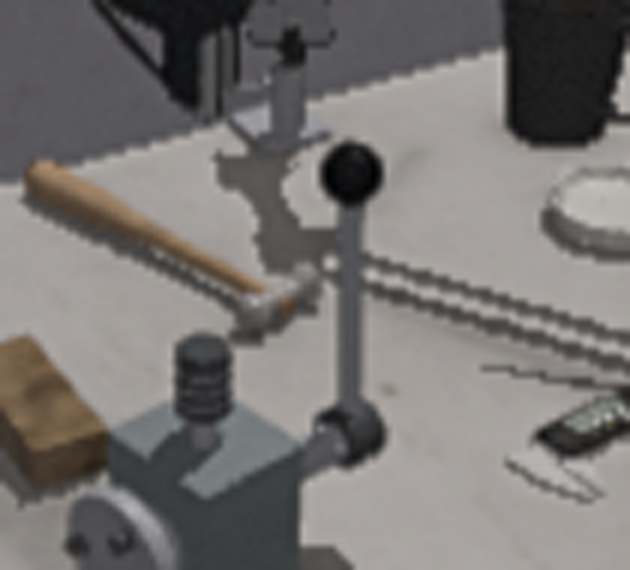

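The pin has dropped through the shaft: head top is at (204,347), matching a head 15 mm above the block. The lever is nearly upright. Now I press it.

Request:
servo_tool:
  rows:
    - [0,0.1,0,2,0,0,0]
    - [0,0,0,3,0,0,0]
    - [0,0,0,3,0,0,0]
    - [0,0,0,2,0,0,0]
    - [0,0,0,0.6,0,0,0]
    - [0,0,0,0.4,0,0,0]
    - [0,0,0,0,0,0,0]

```text
clock: 13.95
position: [581.2, 25.5, 171.0]
ee_rot: [-0.092, 0.996, 0.0, 0.001]
contact_force: [0.2, 0.6, 0.2]
gripper_width: 0.3
```

Request:
servo_tool:
  rows:
    - [0,0,0,0.3,0,0,0]
    - [0,0,0,0.3,0,0,0]
    - [0,0,0,0.3,0,0,0]
    - [0,0,0,0,0,0,0]

```text
clock: 14.35
position: [581.7, 26.0, 164.2]
ee_rot: [-0.093, 0.996, -0.0, 0.002]
contact_force: [-2.0, 0.4, 9.5]
gripper_width: -0.2
```

Request:
servo_tool:
  rows:
    - [0,0,0,0.2,0,0,0]
    - [0,0,0,0.2,0,0,0]
    - [0,0,0,0.1,0,0,0]

```text
clock: 14.65
position: [582.0, 25.8, 163.2]
ee_rot: [-0.093, 0.996, -0.001, 0.003]
contact_force: [-11.0, 2.0, 28.5]
gripper_width: 0.0
```

Request:
servo_tool:
  rows:
    - [0,0,0,0.2,0,0,0]
    - [0,0,0,0.2,0,0,0]
    - [0,0,0,0,0,0,0]

```text
clock: 14.95
position: [581.5, 25.8, 159.1]
ee_rot: [-0.093, 0.996, -0.001, 0.003]
contact_force: [-8.7, 1.9, 22.6]
gripper_width: 0.2
```

Request:
servo_tool:
  rows:
    - [0,0,0,0.2,0,0,0]
    - [0,0,0,0.2,0,0,0]
    - [0,0,0,0,0,0,0]

```text
clock: 15.25
position: [581.0, 25.9, 153.2]
ee_rot: [-0.093, 0.996, -0.0, 0.002]
contact_force: [-7.4, 0.7, 16.6]
gripper_width: 0.2
```

Request:
servo_tool:
  rows:
    - [0,0,0,0.2,0,0,0]
    - [0,0,0,0.2,0,0,0]
    - [0,0,0,0,0,0,0]

```text
clock: 15.55
position: [580.9, 25.8, 151.1]
ee_rot: [-0.093, 0.996, -0.001, 0.002]
contact_force: [-11.5, 2.4, 28.4]
gripper_width: 0.1
```

Request:
servo_tool:
  rows:
    - [0,0,0,0.1,0,0,0]
    - [0,0,0,0,0,0,0]
    - [0,0,0,0,0,0,0]

```text
clock: 15.85
position: [580.9, 25.8, 151.1]
ee_rot: [-0.093, 0.996, -0.001, 0.002]
contact_force: [-13.4, 2.6, 32.7]
gripper_width: 0.2
```

Request:
servo_tool:
  rows:
    - [0,0,0,-1,0,0,0]
    - [0,0,0,-4,0,0,0]
    - [0,0,0,-4,0,0,0]
    - [0,0,0,-4,0,0,0]
    - [0,0,0,0,0,0,0]
    - [0,0,0,0,0,0,0]
    - [0,0,0,0,0,0,0]

```text
clock: 16.55
position: [579.9, 25.8, 272.1]
ee_rot: [-0.092, 0.996, 0.0, -0.001]
contact_force: [0.8, -0.4, -0.0]
gripper_width: -0.0
```

Run:
```python
from h import *
s=get_image("scene");p=read_state();print(p["position"],p["contact_force"])
x0,y0=145,150
o=s["image"][y0:y0+150,x0:x0+190,::-1].copy()
cv2.imwrite("pics/i.png",cv2.resize(o,None,fx=4,fy=4,interpolation=cv2.INTER_CUBIC))
f=lambda P:(proj(s,P)-[x0,y0]+.5)*4-.5
for z in(106,140,143):print(z,f([579.5,24.3,z]))
```

```text
[579.9009763   25.73817463 271.77497993] [ 0.25665376  0.52724923 -0.21967906]
106 [454.76816392 211.49700285]
140 [455.39151177 170.16525918]
143 [455.44773903 166.43705061]
```

View pics/i.png

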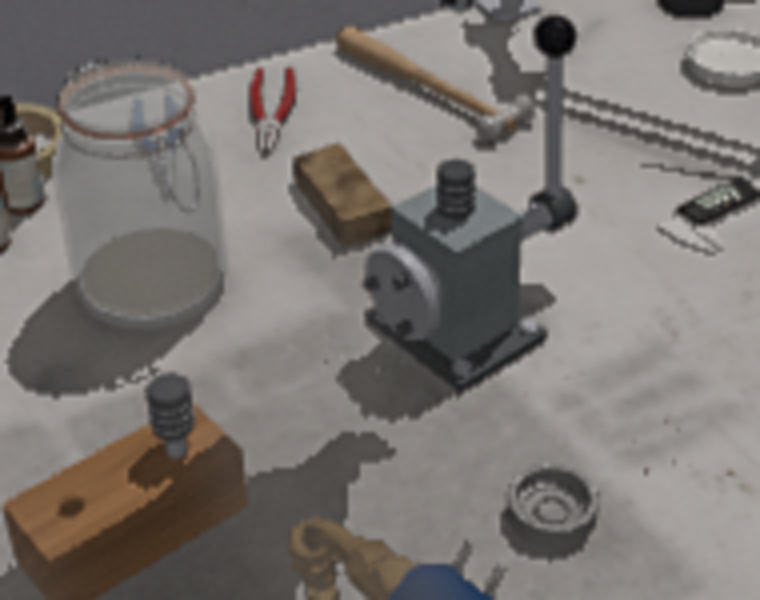

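The head sits flat on the block with no shank showing: top at (455,169), predicted (455,170). The bystanders and the short pin are in place and the gripper is clear, so I hand in.

```bash
python3 -c "
from bench import *
print(job_done())"
```

```text
the job is handed in; nothing more can be done
None
```

The positioner is locked: the long pin is through the block and shaft with its head sitting on the block. I handed the job in at about 16.6 s on the clock.

- **Placing:** I took the long pin from the pin block, stood it in the bore on the shaft, let go and lifted clear.
- **Swinging the lever:** I pushed the lever from its −x side with the shut fingers. At about 0.1 rad past upright the push force rose from 2–3 N to about 5.6 N. The camera showed the head about 47 mm lower, so the pin had dropped into the cross-hole.
- **Pressing home:** I pressed the head down until it stopped. The tool reached z 151.1 mm against 151 mm expected, and a further 1 mm of commanded push did not move it.
- **Last checks:** In the final picture the head top is at row 169, against a predicted 170 for fully seated, and no shank shows. The short pin, cup, brick and caliper look unmoved. The gripper is shut about 120 mm above the pin, with contact force near zero.

**Did not match:**
- The press took more force than stated: up to about 33 N vertical and 13 N sideways, against the 5–20 N given. This stayed under the 40 N limit.
- The two cameras disagreed by about 2–3 mm on the bore position. I corrected this from the pin and bore seen in the same picture.

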